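Load a junction-box cover blank into its inclined die

TASK

Take the square cover blank from the bench and load it into the sloping die whose cavity has the same outline, so that it lies flat and fully home on the cavity floor. Carry it into the cavity with the gripper rather than dropping or throwing it in, then let go. Leave the round cover blank, the parts bin and the wrench where they are.

Things in the scene. Friction and masses are not known exactly. Their poses are not given: they have to be found in the camera images.
- square_cover: Square cover blank, bare cast aluminium, hollow, about 0.22 kg: a square flange 90 x 90 mm, 12 mm thick, with a square boss 36 x 36 mm in the middle of its top, sides parallel to the flange's, rising 32 mm above the flange (44 mm in all). Loose on the bench, boss up. Origin: centre of its underside; z up through the boss, x and y parallel to the sides.
- square_die: Die with the square cavity, fixed to the bench: a steel plate 130 x 130 mm, 22 mm thick, the cavity in its middle, sloping at 30 degrees on a grey cast wedge, low edge towards the robot. Face centre about 64 mm, upper edge about 96 mm above the bench. Origin: centre of its level base (150 x 140 mm) on the bench, z up.
- square_seat (a point): Centre of the floor of the square cavity, 97 x 97 mm with sides along x and y, 10 mm deep, 4 mm chamfer round the mouth, dark floor. z points out of the cavity, normal to the sloping face (30 degrees off vertical, leaning towards the robot); x points up the slope, away from the robot; y level along the face. A cover lying home stands 2 mm proud of the face with its flange.
- round_cover: Round cover blank, bare cast aluminium: a flange 90 mm in diameter, 12 mm thick, with a round boss 36 mm in diameter rising 32 mm above it. Loose on the bench; to be left alone. Origin: centre of its underside; z up.
- round_die: Die with the round cavity, fixed to the bench: a steel plate 130 x 130 mm, 22 mm thick, the cavity in its middle, sloping at 30 degrees on a grey cast wedge, low edge towards the robot. Face centre about 64 mm, upper edge about 96 mm above the bench. Origin: centre of its level base (150 x 140 mm) on the bench, z up.
- round_seat (a point): Centre of the floor of the round cavity, 97 mm in diameter, 10 mm deep, 4 mm chamfer round the mouth, dark floor. z points out of the cavity, normal to the sloping face (30 degrees off vertical, leaning towards the robot); x points up the slope, away from the robot; y level along the face. The square blank does not go in here.
- parts_bin: Loose open blue plastic bin 150 x 100 mm (x, y), 70 mm high, with white terminals in it; to be left alone. Origin: centre of its underside.
- wrench: Loose steel wrench 190 mm long lying flat beyond the work; to be left alone. Its x axis runs along it.
Things that resemble listed ones, but are neither listed nor needed, are in the scene too. Leave any black or yellow look-alike of the square_cover alone.

How it is judged (in metres and radians):
On the way:
1. The fingers carry the square cover blank into the mouth of the square cavity: still held when within 20 mm of home (distance between square_cover and square_seat below 0.02 m and contact force between square_cover and the fingers above 1 N), for 0.1 s.
At the end, for the whole second after the job is handed in: The square cover blank lies at rest in the square cavity: underside centre within 3 mm of the floor and 6 mm of the cavity's centre each way, flat within 0.06 rad, sides parallel to the cavity's within 0.14 rad (any of the four ways round), boss outwards, released (z of square_cover in the frame of square_seat between -0.003 and 0.003 m and x of square_cover in the frame of square_seat between -0.006 and 0.006 m and y of square_cover in the frame of square_seat between -0.006 and 0.006 m and angle between the z axis of square_cover and the z axis of square_seat, either way round below 0.06 rad and angle between square_cover's own z axis and vertical below 0.65 rad and (angle between the x axis of square_cover and the x axis of square_seat, either way round below 0.14 rad or angle between the x axis of square_cover and the y axis of square_seat, either way round below 0.14 rad) and linear speed of square_cover below 0.02 m/s); the robot touches nothing.
It fails at once if The round cover blank, the parts bin or the wrench is shifted by more than 30 mm (distance of any of round_cover, parts_bin, wrench from where it was at the start of the episode above 0.03 m).
It also fails if it takes over 48 s, if anything falls off the work surface, if the arm or the gripper's body presses on something with over 40 N, if the wrist force passes 120 N, or if a joint passes its speed limit or range.

ROBOT

A 6-joint arm with a two-finger parallel gripper is mounted at the origin on the work surface. World frame = base frame: x ahead of the robot, y to its left, z up, the work surface at z = 0. Lengths are in mm, angles in rad, forces in N, time in s.
With the tool pointing down it reaches from about 275 to 1000 mm from the base axis. Payload 8.4 kg.
Tool frame: the origin (TCP) lies between the finger pads; the fingertips stand 17 mm ahead of it and the grasp point (between the pads) lies 2 mm behind it; z points along the fingers, y is the line along which they close (so a half turn about z gives the same grasp; the last joint's range is limited). The gripper opens to 85 mm and grips with 20 to 120 N. Pads are 22 mm wide; open, the fingers measure 114 mm over their backs; the gripper's body (76 mm by 85 mm) begins 54 mm behind the grasp point. The pads swing forward as they close: fully open they stand 13 mm farther back than shut.
Start: joints at [-1.206, 0.353, 1.633, -0, 1.155, -0.002], TCP at [224.143, -583.428, 248.281] pointing down, gripper open.
Joint ranges: [-2.63, 2.63], [-0.92, 2.1], [0.06, 2.66], [-1.3, 4.44], [0, 2.69], [-3.02, 3.02]. Speed limits (rad/s): [2.22, 2.22, 2.79, 3.14, 3.14, 3.14].

INTERFACE

Orientations are given as [roll, pitch, yaw] about the fixed x, y, z axes, in that order (R = Rz(yaw) Ry(pitch) Rx(roll)).
In Python, from rig import sense, grab_frame, sign_off gives the robot as it stands. The module is installed in compiled form; this text tells all that it offers.
- The arm moves only by the tool send_rows, never from a script. Its argument "moves" is a list that holds one entry, the list of rows, each a list of 7 numbers: the shift along the world's x, y, z in m, then the turn, a rotation vector about the world's x, y, z in rad, then the opening, from -1 (shut) to 1 (fully open). In form: [[[dx, dy, dz, rx, ry, rz, jaw], ...]]. A call has 1 to 10 rows; each row shifts and turns the commanded pose from where the row before left it; what a row does not reach is not made up. A row lasts 1/10 s, in which the tool goes at most 50 mm and 8.59 degrees, less where a joint would pass 70% of its speed; a pose out of reach is approached as far as the arm can. A call with a gripper value outside its range is refused whole. The fingers move at their own pace and stop on an object; "grip_force" is the grip in N (left out, the last holds). Time passes only in rows, so rows that do not move let the fingers close. It gives the time, the measured TCP pose, the force, the opening and the grip force at its end, in the units of the state.
- sense(): the state, without advancing time (a new reading comes with each control period).
- grab_frame(name): name is "scene" or "top"; returns a dict with "img" (400x640x3 uint8, red, green, blue), "mtx" (3x3 intrinsics, pixels), "dist" ([k1, k2, p1, p2, k3] as OpenCV has them; the pictures are not rectified), "rvec" (rotation vector, rad) and "tvec" (3), from world to camera coordinates, as OpenCV has them. Camera axes: x right, y down, z forward; pixel columns grow to the right and rows downward; lengths in mm; the calibration is good to about 2 mm. A picture is of the moment at which its call begins. There is no depth.
- sign_off(): hands the job in; it is judged then, once.
The state is a dict: "clock": time; "qpos": joint angles; "qvel": joint speeds; "joint_efforts": joint torques, N m; "eef_pos": TCP position; "tcp_rot": TCP orientation; "contact_force": force on the tool from outside, world axes, zero at the start; "wrist_torque": the same for the moment, N m; "opening": opening from 0.0 (shut) to 1.0 (fully open); "grasp_force": force on a finger pad.
Only numpy, scipy, OpenCV 4.12 (cv2) and the standard library are available. Lean on these libraries where they do the work, as an engineer would, in place of code of your own. Each camera call takes 0.05 s, during which the arm holds its last target. There are 200 camera calls.

## Working session

There is one attempt and no reset: what is moved stays moved. The work goes in short steps, Python scripts to look and compute and a tool call to move; the robot and the scene stay as the last step left them, time stands still between calls to the robot, and variables do not carry over. Pictures are saved under pics/ and viewed, at most 10 in all, crops included, and the job is handed in when it is done.

Besides the shell and the picture viewer there is one more tool, called after "Request:" as name(argument=value, ...) on one line, values as JSON. send_rows: Moves the arm, as the interface text tells. Its arguments: {"type":"object","properties":{"moves":{"type":"array"},"grip_force":{"type":"number"}},"required":["moves"]}

```bash
mkdir -p pics
python3 - <<'E'
from rig import *
import cv2,pickle
for n in("scene","top"):
    f=grab_frame(n); pickle.dump(f,open(n+".pkl","wb")); cv2.imwrite(f"pics/{n}0.png",f["img"][:,:,::-1])
    print(n,f["mtx"],f["dist"],f["rvec"],f["tvec"])
print(sense())
E
```

```text
scene [[467.33754403   0.         322.0535258 ]
 [  0.         467.33754403 193.94321289]
 [  0.           0.           1.        ]] [0.01918792 0.         0.         0.         0.        ] [ 1.51527435  1.7736096  -0.94879894] [  93.0493003  -215.70762458 1402.76459432]
top [[445.59293066   0.         318.64445716]
 [  0.         445.59293066 200.9121768 ]
 [  0.           0.           1.        ]] [-0.08691399  0.          0.          0.          0.        ] [ 2.18149716 -2.20261206  0.04491445] [  1.68512904 527.36029418 946.74819024]
{'clock': 0.1, 'qpos': array([-1.20641534e+00,  3.53583178e-01,  1.63403372e+00,  2.33528844e-05,
        1.15519439e+00, -2.42050636e-03]), 'qvel': array([-0.00096129, -0.00138467, -0.00096316, -0.00117536,  0.00057066,
       -0.00165021]), 'joint_efforts': array([ 1.85014447e-03, -6.06356335e+01, -3.42819428e+01,  2.21343416e-04,
        3.99861136e-03, -7.51107507e-06]), 'eef_pos': array([ 224.00042044, -583.0626479 ,  247.64520525]), 'tcp_rot': array([-3.14037408e+00, -2.43030613e-05,  3.66792032e-01]), 'contact_force': array([-0.26943638, -0.76379833,  0.11289784]), 'wrist_torque': array([-0.03363919,  0.03332124, -0.01526678]), 'grasp_force': 0.0, 'opening': 0.9971169148598974}
```

View pics/scene0.png

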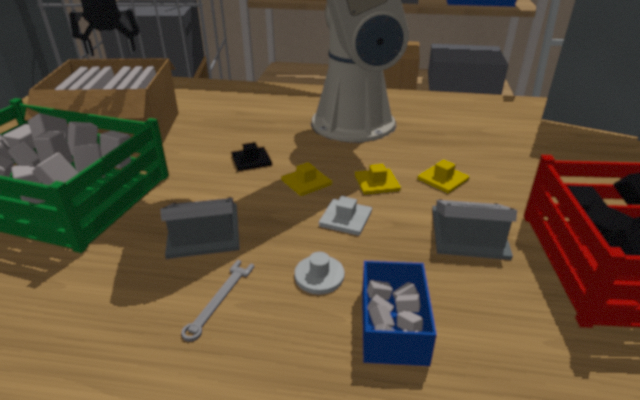

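View pics/top0.png

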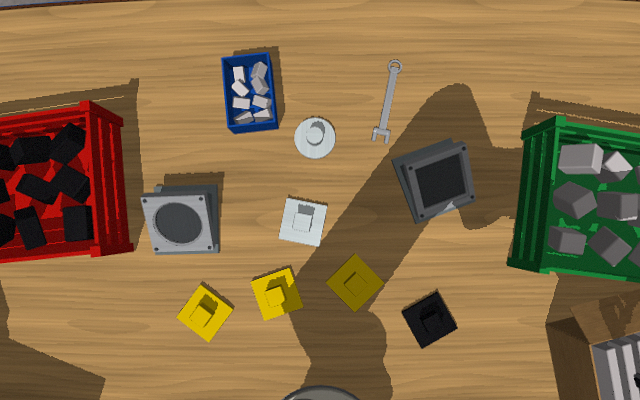

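The scene view shows the silver square cover at about (346,216), with the dies seen from behind. In the top view the square cover is at (303,221). The square die's dark cavity is at (443,180) and is in shadow, and the round die is at (180,222). I'll zoom in on both for corner work.

Run:
```python
import cv2,pickle,numpy as np
im=pickle.load(open("top.pkl","rb"))["img"][:,:,::-1]
a=im[130:230,385:485]; b=im[180:260,263:343]
a=np.clip(a.astype(float)*2,0,255).astype(np.uint8)
A=cv2.resize(a,(500,500),interpolation=cv2.INTER_NEAREST);B=cv2.resize(b,(300,300),interpolation=cv2.INTER_NEAREST)
B=cv2.copyMakeBorder(B,0,200,0,0,cv2.BORDER_CONSTANT)
cv2.imwrite("pics/crop.png",np.hstack([A,B]))
```

```text
(no output)
```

View pics/crop.png

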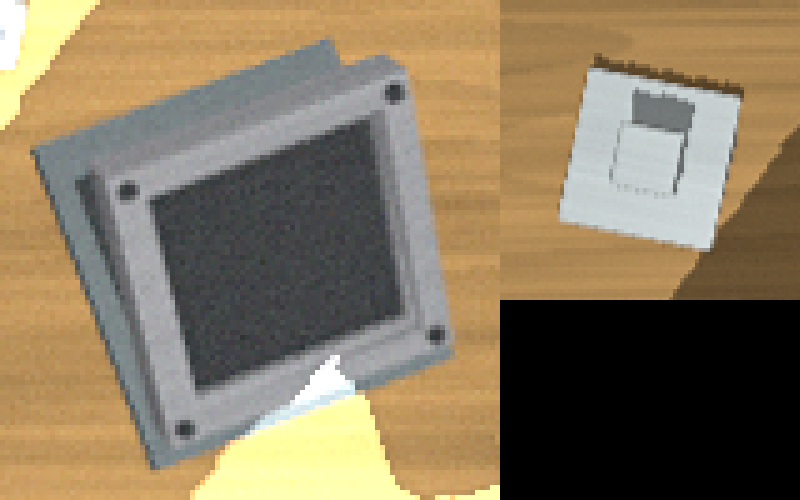

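The crop shows four bolt holes on the square die at about (411,168), (464,149), (472,197) and (422,216) in full-frame pixels. All four corners of the square cover are clear. I'll measure both parts from these.

```bash
cat > h.py <<'E'
import cv2,pickle,numpy as np
from scipy.optimize import least_squares
from scipy.spatial.transform import Rotation as Ro
def ray(f,px):
    R=cv2.Rodrigues(f["rvec"])[0]; u=cv2.undistortPoints(np.float64(px).reshape(-1,1,2),f["mtx"],f["dist"]).reshape(-1,2)
    return -R.T@f["tvec"].ravel(), np.c_[u,np.ones(len(u))]@R
def onz(f,px,z):
    c,d=ray(f,px); return c+d*((z-c[2])/d[:,2])[:,None]
def proj(f,P): return cv2.projectPoints(np.float64(P),f["rvec"],f["tvec"],f["mtx"],f["dist"])[0].reshape(-1,2)
def quad(m):
    # largest blob: fit a line to each side, intersect
    c=max(cv2.findContours(m,cv2.RETR_EXTERNAL,cv2.CHAIN_APPROX_NONE)[0],key=cv2.contourArea)
    h=cv2.convexHull(c); q=cv2.approxPolyDP(h,0.06*cv2.arcLength(h,True),True).reshape(-1,2).astype(float)
    pts=c.reshape(-1,2).astype(float); L=[]
    for a,b in zip(q,np.roll(q,-1,0)):
        d=(b-a)/np.linalg.norm(b-a); t=(pts-a)@d; n=abs((pts-a)@[-d[1],d[0]])
        s=pts[(n<2)&(t>4)&(t<np.linalg.norm(b-a)-4)]
        vx,vy,x,y=cv2.fitLine(s.astype(np.float32),cv2.DIST_HUBER,0,.01,.01).ravel(); L.append(np.cross([x,y,1],[x+vx,y+vy,1]))
    X=[np.cross(L[i-1],L[i]) for i in range(len(L))]
    return np.array([x[:2]/x[2] for x in X])
def seatR(p):
    s,c=.5,np.sqrt(.75); return np.c_[[c*np.cos(p),c*np.sin(p),s],[-np.sin(p),np.cos(p),0],[-s*np.cos(p),-s*np.sin(p),c]]
def silver(f,box,v=150):
    x0,y0,x1,y1=box; h=cv2.cvtColor(f["img"],cv2.COLOR_RGB2HSV); m=((h[...,1]<50)&(h[...,2]>v)).astype(np.uint8)
    k=np.zeros_like(m); k[y0:y1,x0:x1]=m[y0:y1,x0:x1]; return k
E
python3 - <<'E'
from h import *
np.set_printoptions(precision=2,suppress=True)
F={n:pickle.load(open(n+".pkl","rb")) for n in("scene","top")}
t=F["top"]; print("cam",ray(t,[[320,200]])[0])
q=quad(silver(t,(270,185,335,255))); P=onz(t,q,12)
print(q,P,"sides",np.linalg.norm(P-np.roll(P,1,0),axis=1),"c",P.mean(0)); 
d=P-np.roll(P,1,0); print("yaw",np.degrees(np.arctan2(d[:,1],d[:,0]))%90)
m=silver(F["scene"],(315,190,378,240),130); print("scene blob",cv2.boundingRect(m)); print("proj corners in scene",proj(F["scene"],P))
# boss top in scene for check
c=P.mean(0);print("proj boss top",proj(F["scene"],[[c[0],c[1],44]]))
# die
g=cv2.cvtColor(t["img"],cv2.COLOR_RGB2GRAY).astype(float)
H=[]
for u,v in[(410.8,168),(464,148.6),(472,197),(422,216)]:
    u0,v0=int(u)-3,int(v)-3; w=g[v0:v0+7,u0:u0+7]; w=np.clip(np.median(w)*.85-w,0,None); yy,xx=np.mgrid[0:7,0:7]
    H.append([u0+(w*xx).sum()/w.sum(),v0+(w*yy).sum()/w.sum()])
H=np.array(H); print("holes",H)
sg=np.array([[1,1],[1,-1],[-1,-1],[-1,1]])
def model(p): 
    R=seatR(p[2]); return p[[0,1,4]]+(np.c_[sg*p[3],np.zeros(4)]@R.T)
for fz in(0,1):
    r=least_squares(lambda p:np.r_[(proj(t,model(p))-H).ravel(),(p[4]-64)*(1 if fz else 100)],[600,-250,.3,55,64])
    print("die face c,yaw,half,z",r.x,"res",r.fun)
p=r.x;R=seatR(p[2]);fl=p[[0,1,4]]-10*R[:,2]
print("floor c",fl,"holes z",model(p)[:,2],"pred floor corners",proj(t,fl+np.c_[sg*48.5,np.zeros(4)]@R.T),"mouth",proj(t,p[[0,1,4]]+np.c_[sg*52.5,np.zeros(4)]@R.T))
print("plate corners",proj(t,p[[0,1,4]]+np.c_[sg*65,np.zeros(4)]@R.T))
E
```

```text
cam [479.71 -11.46 971.7 ]
[[286.36 197.91]
 [326.25 205.85]
 [318.16 246.03]
 [278.46 237.85]] [[534.59  66.27  12.  ]
 [516.59 -19.67  12.  ]
 [430.4   -1.44  12.  ]
 [448.66  83.84  12.  ]] sides [87.7  87.81 88.11 87.22] c [482.56  32.25  12.  ]
yaw [78.44 78.18 78.06 77.91]
scene blob (319, 197, 53, 34)
proj corners in scene [[359.1  229.92]
 [318.72 220.65]
 [333.04 198.43]
 [370.75 206.55]]
proj boss top [[345.79 201.07]]
holes [[410.11 167.77]
 [463.37 148.14]
 [471.81 196.56]
 [421.5  215.4 ]]
die face c,yaw,half,z [ 559.93 -257.44    0.34   57.62   64.  ] res [-0.02  0.01  0.04  0.   -0.03 -0.02  0.01  0.01  0.  ]
die face c,yaw,half,z [ 559.93 -257.44    0.34   57.62   64.  ] res [-0.02  0.01  0.04  0.   -0.03 -0.02  0.01  0.01  0.  ]
floor c [ 564.63 -255.76   55.34] holes z [92.81 92.81 35.19 35.19] pred floor corners [[413.52 168.38]
 [457.78 152.07]
 [465.07 192.46]
 [422.93 208.24]] mouth [[413.02 169.13]
 [461.47 151.27]
 [469.22 195.34]
 [423.29 212.57]]
plate corners [[405.84 165.81]
 [466.21 143.61]
 [475.45 198.26]
 [418.94 219.49]]
```

Request:
send_rows(moves=[[[0.013,0.031,0,0,0,-0.029,1],[0.013,0.031,0,0,0,-0.029,1],[0.013,0.031,0,0,0,-0.029,1],[0.013,0.031,0,0,0,-0.029,1],[0.013,0.031,0,0,0,-0.029,1],[0.013,0.031,0,0,0,-0.029,1],[0.013,0.031,0,0,0,-0.029,1],[0.013,0.031,0,0,0,-0.029,1],[0.013,0.031,0,0,0,-0.029,1],[0.013,0.031,0,0,0,-0.029,1]]])

```text
clock: 1.1
eef_pos: [354.3, -272.0, 248.1]
tcp_rot: [-3.141, 0.0, 0.075]
contact_force: [-0.5, 0.9, -0.6]
opening: 0.999
grasp_force: 0.0
```

Request:
send_rows(moves=[[[0.013,0.031,0,0,0,-0.029,1],[0.013,0.031,0,0,0,-0.029,1],[0.013,0.031,0,0,0,-0.029,1],[0.013,0.031,0,0,0,-0.029,1],[0.013,0.031,0,0,0,-0.029,1],[0.013,0.031,0,0,0,-0.029,1],[0.013,0.031,0,0,0,-0.029,1],[0.013,0.031,0,0,0,-0.029,1],[0.013,0.031,0,0,0,-0.029,1],[0,0,0,0,0,0,1]]])

```text
clock: 2.1
eef_pos: [472.3, 8.4, 248.2]
tcp_rot: [-3.141, -0.0, -0.182]
contact_force: [-0.8, -0.7, 1.2]
opening: 1.001
grasp_force: 0.0
```

Request:
send_rows(moves=[[[0.005,0.012,-0.03,0,0,-0.012,1],[0.0053,0.0118,-0.03,0,0,-0.013,1],[0,0,-0.03,0,0,0,1],[0,0,-0.03,0,0,0,1],[0,0,-0.03,0,0,0,1],[0,0,0,0,0,0,1]]])

```text
clock: 2.7
eef_pos: [478.5, 28.8, 95.2]
tcp_rot: [3.14, 0.007, -0.209]
contact_force: [-0.1, 0.4, 0.2]
opening: 0.999
grasp_force: 0.0
```

Run:
```python
from rig import *
import cv2
s=sense();print(s["eef_pos"],s["tcp_rot"])
f=grab_frame("scene");cv2.imwrite("pics/s1.png",cv2.resize(f["img"][130:260,270:430,::-1],(800,600)))
```

```text
[478.4634451   28.80335685  95.17381175] [ 3.13966126  0.00663934 -0.20913777]
```

View pics/s1.png

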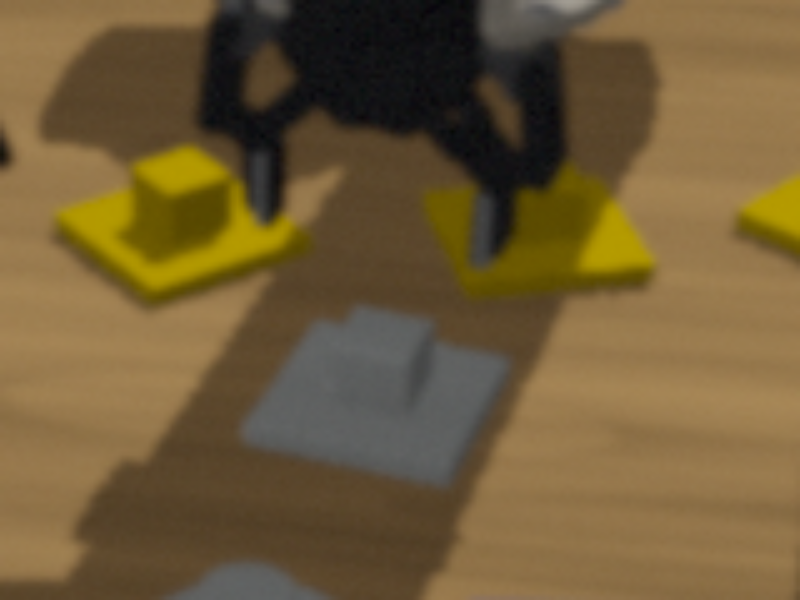

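The fingers straddle the boss of the square cover, which is at about (385,350) in the crop, and they are still above it. I'll correct the 4 mm offset and go down.

Request:
send_rows(moves=[[[0.004,0.0034,0,0,0,0,1],[0,0,0,0,0,0,1],[0,0,-0.01,0,0,0,1],[0,0,-0.01,0,0,0,1],[0,0,0,0,0,0,1]]])

```text
clock: 3.25
eef_pos: [484.5, 32.7, 77.1]
tcp_rot: [3.141, 0.002, -0.209]
contact_force: [0.4, -0.1, -0.1]
opening: 0.997
grasp_force: 0.0
```

Request:
send_rows(moves=[[[-0.002,-0.0004,-0.01,0,0,0,1],[0,0,-0.01,0,0,0,1],[0,0,-0.01,0,0,0,1],[0,0,-0.008,0,0,0,1],[0,0,-0.004,0,0,0,1],[0,0,0,0,0,0,1],[0,0,0,0,0,0,1]]])

```text
clock: 3.95
eef_pos: [483.5, 32.4, 36.3]
tcp_rot: [3.142, 0.0, -0.209]
contact_force: [0.0, 0.2, 0.8]
opening: 1.0
grasp_force: 0.0
```

Request:
send_rows(moves=[[[-0.001,0,-0.003,0,0,0,1],[0,0,0,0,0,0,1],[0,0,0,0,0,0,-1],[0,0,0,0,0,0,-1],[0,0,0,0,0,0,-1],[0,0,0,0,0,0,-1],[0,0,0,0,0,0,-1],[0,0,0,0,0,0,-1],[0,0,0,0,0,0,-1],[0,0,0,0,0,0,-1]]], grip_force=50)

```text
clock: 4.95
eef_pos: [482.6, 32.4, 33.6]
tcp_rot: [-3.142, -0.0, -0.209]
contact_force: [-0.6, 0.3, 5.8]
opening: 0.415
grasp_force: 50.5
```

Request:
send_rows(moves=[[[0,0,0.01,0,0,0,-1],[0,0,0.03,0,0,0,-1],[0,0,0.03,0,0,0,-1],[0,0,0.03,0,0,0,-1],[0,0,0.03,0,0,0,-1],[0,0,0.02,0,0,0,-1],[0,0,0,0,0,0,-1],[0,0,0,0,0,0,-1]]])

```text
clock: 5.75
eef_pos: [482.2, 32.4, 183.3]
tcp_rot: [-3.141, -0.0, -0.209]
contact_force: [0.0, -0.3, -2.3]
opening: 0.415
grasp_force: 50.6
```

```bash
cat >> h.py <<'E'
from rig import sense
FACE=np.array([559.93,-257.44,64.]); PSI=0.34
def goal(off,h=33.6,dx=0,dy=0):
    s=sense(); R=seatR(PSI); Rt=R@np.diag([1,-1,-1]); Rc=Ro.from_euler("xyz",s["tcp_rot"]).as_matrix()
    p=FACE-10*R[:,2]+R@[dx,dy,h+off]
    rel=R.T@(s["eef_pos"]-(FACE-10*R[:,2]))-[0,0,h]
    print("goal",p.round(1),"delta",(p-s["eef_pos"]).round(2),"rotvec",Ro.from_matrix(Rt@Rc.T).as_rotvec().round(4),"rel seat",rel.round(2),"F",s["contact_force"].round(1),s["opening"],s["grasp_force"])
E
python3 - <<'E'
from h import *
from rig import grab_frame
t=pickle.load(open("top.pkl","rb"))
H=np.array([[410.11,167.77],[463.37,148.14],[471.81,196.56],[421.5,215.4]]);sg=np.array([[1,1],[1,-1],[-1,-1],[-1,1]])
r=least_squares(lambda p:(proj(t,[p[0],p[1],64]+(np.c_[sg*p[3],np.zeros(4)]@seatR(p[2]).T))-H).ravel(),[600,-250,.3,55]);print(r.x.round(4))
goal(80)
E
```

```text
[ 5.599260e+02 -2.574411e+02  3.434000e-01  5.761610e+01]
goal [ 511.1 -274.7  153.7] delta [  28.92 -307.07  -29.55] rotvec [ 0.0345 -0.5286  0.5365] rel seat [ 79.85 299.14  68.02] F [ 0.  -0.3 -2.3] 0.41537523530211495 50.57888209819794
```

Request:
send_rows(moves=[[[0.002,-0.02,0,0.0023,-0.035,0.036,-1],[0.002,-0.02,0,0.0023,-0.035,0.036,-1],[0.002,-0.02,0,0.0023,-0.035,0.036,-1],[0.002,-0.02,0,0.0023,-0.035,0.036,-1],[0.002,-0.02,0,0.0023,-0.035,0.036,-1],[0.002,-0.02,0,0.0023,-0.035,0.036,-1],[0.002,-0.02,0,0.0023,-0.035,0.036,-1],[0.002,-0.02,0,0.0023,-0.035,0.036,-1],[0.002,-0.02,0,0.0023,-0.035,0.036,-1],[0.002,-0.02,0,0.0023,-0.035,0.036,-1]]])

```text
clock: 6.75
eef_pos: [501.3, -168.0, 181.5]
tcp_rot: [-3.107, -0.346, 0.149]
contact_force: [1.3, 0.6, -1.4]
opening: 0.408
grasp_force: 50.6
```

Request:
send_rows(moves=[[[0.002,-0.02,0,0.0023,-0.035,0.036,-1],[0.002,-0.02,0,0.0023,-0.035,0.036,-1],[0.002,-0.02,0,0.0023,-0.035,0.036,-1],[0.002,-0.02,0,0.0023,-0.035,0.036,-1],[0.002,-0.02,0,0.0023,-0.035,0.036,-1],[0,0,0,0,0,0,-1],[0,0,0,0,0,0,-1]]])

```text
clock: 7.45
eef_pos: [511.2, -267.3, 181.4]
tcp_rot: [-3.139, -0.517, 0.34]
contact_force: [0.2, -0.5, -2.4]
opening: 0.409
grasp_force: 50.8
```

```bash
sed -i 's/PSI=0.34$/PSI=0.3434/' h.py
python3 - <<'E'
from h import *
from rig import grab_frame
goal(50);goal(30)
f=grab_frame("top");pickle.dump(f,open("top2.pkl","wb"));a=f["img"][110:260,370:520,::-1]
g=grab_frame("scene");b=g["img"][130:280,130:280,::-1]
cv2.imwrite("pics/c2.png",np.hstack([cv2.resize(np.clip(x.astype(float)*1.6,0,255).astype(np.uint8),(400,400)) for x in(a,b)]))
E
```

```text
goal [ 525.3 -269.8  127.7] delta [ 14.03  -2.51 -53.68] rotvec [-0.0002 -0.0069  0.0021] rel seat [ 16.13   7.09 102.67] F [ 0.2 -0.5 -2.4] 0.4094577654858184 50.78867554664612
goal [ 534.7 -266.5  110.4] delta [ 23.45   0.86 -71.  ] rotvec [-0.0002 -0.0069  0.0021] rel seat [ 16.13   7.09 102.67] F [ 0.2 -0.5 -2.4] 0.4094577654858184 50.78867554664612
```

View pics/c2.png

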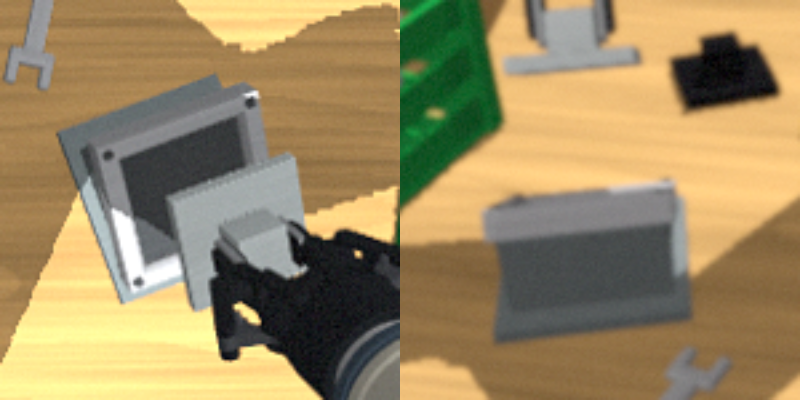

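The cover is held, aligned with the die and hovering over its lower side. Its upper flange corners are at about (433,182) and (481,168) and its lower-left corner at (441,225), full frame. I'll compare those with the corners predicted from the TCP.

Run:
```python
from h import *
np.set_printoptions(precision=2,suppress=True)
f=pickle.load(open("top2.pkl","rb")); s=sense()
Rt=Ro.from_euler("xyz",s["tcp_rot"]).as_matrix(); C=Rt@np.diag([1,-1,-1])  # cover frame
o=s["eef_pos"]-33.6*C[:,2]; sg=np.array([[1,1],[1,-1],[-1,1],[-1,-1]])
for z in(0,12): print(z,proj(f,o+np.c_[sg*45,np.full(4,z)]@C.T))
g=cv2.cvtColor(f["img"],cv2.COLOR_RGB2GRAY)
q=np.float32([[433,182.4],[481.4,168.1],[441.2,225.5]]).reshape(-1,1,2)
print("obs",cv2.cornerSubPix(g,q,(4,4),(-1,-1),(3,50,.01)).reshape(-1,2))
cv2.imwrite("pics/c3.png",cv2.resize(f["img"][160:235,425:495,::-1],(560,600),interpolation=cv2.INTER_NEAREST))
```

```text
0 [[430.01 183.25]
 [475.82 166.23]
 [438.94 224.02]
 [482.49 207.56]]
12 [[432.61 185.85]
 [479.   168.59]
 [441.51 227.01]
 [485.58 210.32]]
obs [[432.18 183.43]
 [479.84 167.79]
 [442.44 226.7 ]]
```

View pics/c3.png

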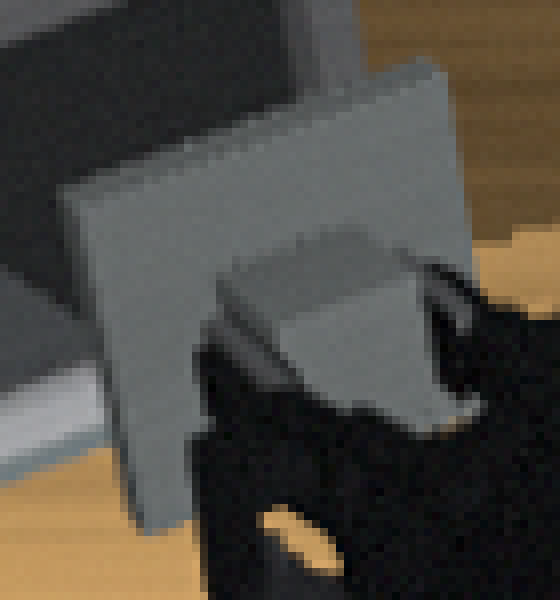

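The flange top corners read about (434,185.4), (479.9,169) and (443.2,225.8). That is roughly 1.3 px right of the prediction, or about 2 mm towards -y. I'll bias the target by +1.5 mm in y, approach and re-measure.

Request:
send_rows(moves=[[[0.003,0.0003,-0.009,0,-0.001,0,-1],[0.003,0.0003,-0.009,0,-0.001,0,-1],[0.003,0.0003,-0.009,0,-0.001,0,-1],[0.003,0.0003,-0.009,0,-0.001,0.001,-1],[0.003,0.0003,-0.009,0,-0.001,0.001,-1],[0.003,0.0003,-0.009,0,-0.001,0,-1],[0.003,0.0003,-0.009,0,-0.001,0,-1],[0.0025,0.0003,-0.008,0,0,0,-1],[0,0,0,0,0,0,-1],[0,0,0,0,0,0,-1]]])

```text
clock: 8.55
eef_pos: [535.9, -265.2, 112.1]
tcp_rot: [3.139, -0.526, 0.347]
contact_force: [-0.5, 1.0, -2.3]
opening: 0.415
grasp_force: 50.7
```

```bash
cat > m.py <<'E'
from h import *
from rig import grab_frame
import sys
np.set_printoptions(precision=2,suppress=True)
goal(float(sys.argv[1]),dx=0,dy=0)
f=grab_frame("top"); s=sense()
Rt=Ro.from_euler("xyz",s["tcp_rot"]).as_matrix(); C=Rt@np.diag([1,-1,-1]); o=s["eef_pos"]-33.6*C[:,2]
g=cv2.GaussianBlur(cv2.cvtColor(f["img"],cv2.COLOR_RGB2GRAY),(0,0),.7).astype(np.float32)
from scipy.ndimage import map_coordinates
# profiles across flange-top edges: walk along cover x (upper edge) / y (left, right edges)
def prof(axis,sign,ts):
    r=np.arange(-8,8.01,.5); P=[]
    for t in ts:
        L=np.zeros((len(r),3)); L[:,axis]=sign*(45+r); L[:,1-axis]=t; L[:,2]=12
        q=proj(f,o+L@C.T); P.append(map_coordinates(g,[q[:,1],q[:,0]],order=1))
    return r,np.mean(P,0)
for n,a in {"x+":(0,1,np.arange(-35,36,5)),"y+":(1,1,np.arange(-20,38,4)),"y-":(1,-1,np.arange(15,40,4))}.items():
    r,p=prof(*a); print(n,"\n",np.c_[r,p][::2].T.round(0).astype(int)[1])
cv2.imwrite("pics/"+sys.argv[2],cv2.resize(f["img"][135:225,400:480,::-1],(533,600),interpolation=cv2.INTER_NEAREST))
E
python3 m.py 15 c4.png
```

```text
goal [ 541.8 -263.9   97.4] delta [  5.86   1.22 -14.62] rotvec [ 0.  0. -0.] rel seat [ 2.18  0.82 30.63] F [-0.5  1.  -2.3] 0.4147750810224327 50.71065545082092
x+ 
 [117 116 115 114 113 111 109 105 100  96  91  87  82  74  64  54  46]
y+ 
 [198 198 198 196 191 177 157 133 109  91  80  73  69  68  67  67  67]
y- 
 [106 106 106 106 106 106 105 104 102  98  93  89  86  84  82  80  78]
```

View pics/c4.png

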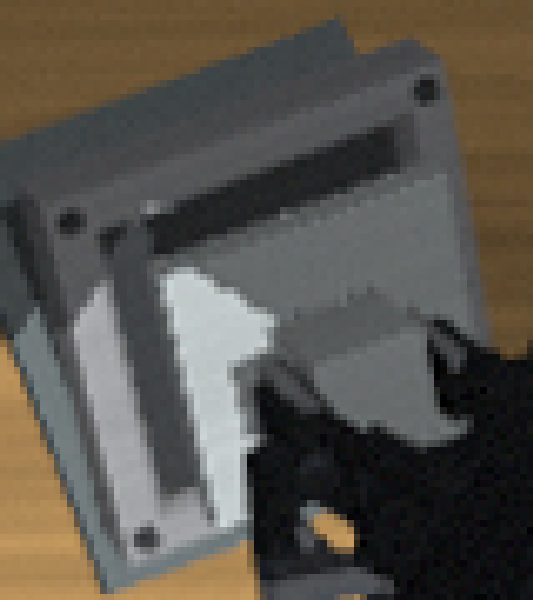

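The profiles put the flange's y edges 1 and 2 mm towards -y, so the cover is shifted -1.5 mm. The x edge agrees. The cover is square above the cavity, so I'll continue with dy=+1.5 to just above the face.

Request:
send_rows(moves=[[[0.0014,0.0006,-0.0034,0,0,0,-1],[0.0014,0.0006,-0.0034,0,0,0,-1],[0.0013,0.0006,-0.0034,0,0,0,-1],[0.0013,0.0006,-0.0034,0,0,0,-1],[0.0013,0.0007,-0.0035,0,0,0,-1],[0,0,0,0,0,0,-1],[0,0,0,0,0,0,-1]]])

```text
clock: 9.3
eef_pos: [542.6, -262.0, 95.0]
tcp_rot: [3.138, -0.526, 0.347]
contact_force: [0.9, 0.7, -0.9]
opening: 0.408
grasp_force: 50.7
```

```bash
python3 m.py 0 c5.png
```

```text
goal [ 548.8 -261.4   84.4] delta [  6.19   0.62 -10.57] rotvec [ 0.  0. -0.] rel seat [ 0.06  1.5  12.18] F [ 0.9  0.7 -0.9] 0.40788085570696947 50.71059465408325
x+ 
 [144 143 142 141 140 137 132 125 116 106  98  90  83  74  63  53  44]
y+ 
 [198 198 198 195 189 174 153 129 106  89  78  71  69  72  79  93 110]
y- 
 [106 106 106 106 106 106 105 103  99  94  88  84  83  84  84  85  85]
```

View pics/c5.png

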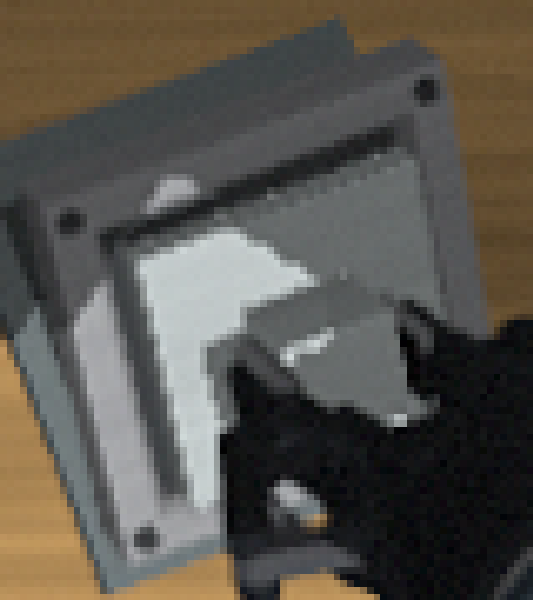

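The cover is centred over the mouth with even gaps either side. I'll push in along the normal.

Request:
send_rows(moves=[[[0.00094,0.00034,-0.00173,0,0,0,-1],[0.00094,0.00034,-0.00173,0,0,0,-1],[0.00094,0.00034,-0.00173,0,0,0,-1],[0.00094,0.00034,-0.00173,0,0,0,-1],[0.00094,0.00034,-0.00173,0,0,0,-1],[0,0,0,0,0,0,-1],[0,0,0,0,0,0,-1]]])

```text
clock: 10.05
eef_pos: [547.3, -260.3, 86.4]
tcp_rot: [3.138, -0.526, 0.347]
contact_force: [-0.4, -0.1, -0.7]
opening: 0.413
grasp_force: 50.7
```

```bash
python3 -c "
from h import *
goal(0,dy=1.5)"
```

```text
goal [ 548.3 -260.    84.4] delta [ 0.99  0.35 -1.99] rotvec [ 0.0019  0.0033 -0.0019] rel seat [0.09 1.5  2.24] F [-0.4 -0.1 -0.7] 0.41343831214925925 50.71065008640289
```

No contact, and 2.2 mm to go.

Request:
send_rows(moves=[[[0.0005,0.00017,-0.0009,0,0,0,-1],[0.0005,0.00017,-0.0009,0,0,0,-1],[0,0,0,0,0,0,-1],[0,0,0,0,0,0,-1]]])

```text
clock: 10.45
eef_pos: [548.3, -260.1, 84.7]
tcp_rot: [3.138, -0.526, 0.347]
contact_force: [-0.2, 0.9, -1.7]
opening: 0.41
grasp_force: 50.7
```

```bash
python3 -c "
from h import *
goal(0,dy=1.5)"
```

```text
goal [ 548.3 -260.    84.4] delta [-0.01  0.06 -0.24] rotvec [ 0.002   0.0034 -0.0019] rel seat [0.11 1.44 0.21] F [-0.2  0.9 -1.7] 0.40963350996719194 50.71108281612396
```

Still free, so I'll go a little further until contact.

Request:
send_rows(moves=[[[0.00047,0.00017,-0.00087,0,0,0,-1],[0,0,0,0,0,0,-1],[0,0,0,0,0,0,-1]]])

```text
clock: 10.75
eef_pos: [548.8, -260.0, 84.2]
tcp_rot: [3.138, -0.526, 0.347]
contact_force: [-5.9, -0.7, 5.9]
opening: 0.413
grasp_force: 51.8
```

Request:
send_rows(moves=[[[0.00047,0.00017,-0.00087,0,0,0,-1],[0,0,0,0,0,0,-1],[0,0,0,0,0,0,-1]]])

```text
clock: 11.05
eef_pos: [548.8, -260.0, 84.2]
tcp_rot: [3.137, -0.527, 0.347]
contact_force: [-15.8, -3.1, 20.0]
opening: 0.414
grasp_force: 54.1
```

Contact of about 26 N along the face normal at floor depth, so the cover is home. Releasing and retracting along the normal.

Request:
send_rows(moves=[[[-0.00047,-0.00017,0.00087,0,0,0,-1],[0,0,0,0,0,0,-1],[0,0,0,0,0,0,1],[0,0,0,0,0,0,1],[0,0,0,0,0,0,1],[0,0,0,0,0,0,1],[0,0,0,0,0,0,1],[0,0,0,0,0,0,1],[0,0,0,0,0,0,1]]])

```text
clock: 11.95
eef_pos: [548.8, -259.9, 83.8]
tcp_rot: [3.138, -0.526, 0.347]
contact_force: [0.8, 0.0, -1.2]
opening: 1.003
grasp_force: 0.0
```

Request:
send_rows(moves=[[[-0.0047,-0.0017,0.0087,0,0,0,1],[-0.0047,-0.0017,0.0087,0,0,0,1],[-0.0094,-0.0034,0.0173,0,0,0,1],[-0.0094,-0.0034,0.0173,0,0,0,1],[-0.0141,-0.005,0.026,0,0,0,1],[-0.0141,-0.005,0.026,0,0,0,1],[-0.0141,-0.005,0.026,0,0,0,1],[-0.02,0,0.02,0,0,0,1],[-0.02,0,0.02,0,0,0,1],[-0.02,0,0.02,0,0,0,1]]])

```text
clock: 12.95
eef_pos: [416.8, -285.1, 275.4]
tcp_rot: [3.137, -0.526, 0.347]
contact_force: [0.2, -0.1, 0.4]
opening: 0.997
grasp_force: 0.0
```

Request:
send_rows(moves=[[[-0.02,0.02,0.02,0,0,0,1],[-0.02,0.02,0.02,0,0,0,1],[-0.02,0.02,0.02,0,0,0,1],[0,0.03,0,0,0,0,1],[0,0.03,0,0,0,0,1],[0,0.03,0,0,0,0,1],[0,0.03,0,0,0,0,1],[0,0,0,0,0,0,1],[0,0,0,0,0,0,1]]])

```text
clock: 13.85
eef_pos: [358.0, -104.8, 334.5]
tcp_rot: [3.136, -0.527, 0.35]
contact_force: [0.3, -0.2, 0.4]
opening: 1.003
grasp_force: 0.0
```

Run:
```python
from h import *
from rig import grab_frame
np.set_printoptions(precision=2,suppress=True)
f=grab_frame("top");g=grab_frame("scene")
R=seatR(PSI);fl=FACE-10*R[:,2];sg=np.array([[1,1],[1,-1],[-1,-1],[-1,1]])
print("flange top pred",proj(f,fl+np.c_[sg*45,np.full(4,12)]@R.T),"boss top",proj(f,fl+np.c_[sg*18,np.full(4,44)]@R.T))
a=cv2.resize(f["img"][135:225,400:480,::-1],(400,450),interpolation=cv2.INTER_NEAREST);b=cv2.resize(g["img"][170:270,150:250,::-1],(400,450))
cv2.imwrite("pics/fin.png",np.hstack([a,b]))
```

```text
flange top pred [[417.63 171.47]
 [459.09 156.17]
 [465.87 193.96]
 [426.28 208.79]] boss top [[439.01 184.67]
 [455.87 178.39]
 [458.75 193.81]
 [442.21 200.01]]
```

View pics/fin.png

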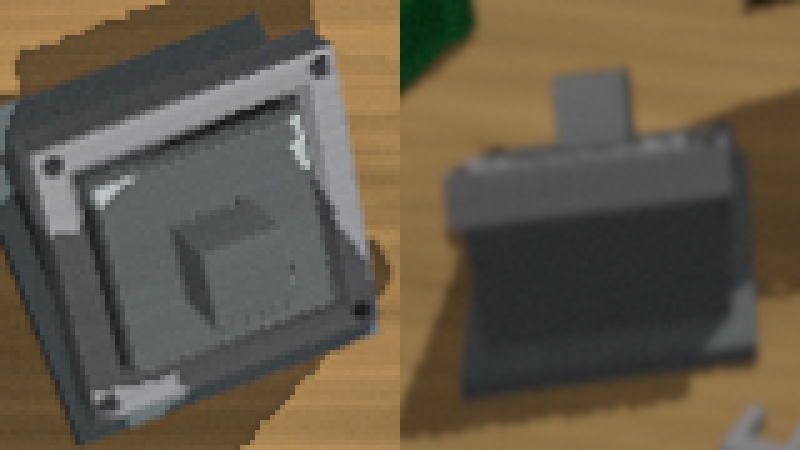

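The cover is seated. Its flange corners read about (417.9,170.9), (459.1,156.9), (466.5,195.1) and (426.5,208.9), within about 1 px of the home prediction, and the gripper is clear.

```bash
python3 -c "
from rig import sign_off
print(sign_off())"
```

```text
the job is handed in; nothing more can be done
None
```

I carried the square cover into the sloping square die with the gripper, pressed it home on the cavity floor, let go, moved the arm clear and handed the job in at about 14 s; the last picture put its flange corners within about 1 px of the fully seated position, but the hand-in returned no verdict.

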